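# Snap the carry lid onto the marker tub

## Robot

A 6-joint arm with a two-finger parallel gripper is mounted at the origin on the work surface. World frame = base frame: x ahead of the robot, y to its left, z up, the work surface at z = 0. Lengths are in m, angles in rad, forces in N, time in s.
With the tool pointing down it reaches from about 0.425 to 0.95 m from the base axis. Payload 3.5 kg.
Tool frame: the origin (TCP) lies at the very end of the fingers, on their centre line; the grasp point (between the pads) lies 19 mm behind it (ctrl.grip_point_offset is the distance from the TCP to the grasp point, in m); z points along the fingers, y is the line along which they close (so a half turn about z gives the same grasp; the last joint's range is limited). The gripper opens to 85 mm and grips with 20 to 120 N. Pads are 22 mm wide; open, the fingers measure 114 mm over their backs; the gripper's body (76 mm by 85 mm) begins 54 mm behind the grasp point. The pads swing forward as they close: fully open they stand 13 mm farther back than shut.
Start: joints at [-1.419, 0.286, 1.577, -0, 1.279, -0.15], TCP at [0.201, -0.644, 0.231] pointing down, gripper open.
Joint ranges: [-2.77, 2.77], [-0.9, 2.22], [0.21, 2.48], [-1.53, 4.67], [0.24, 2.81], [-2.84, 2.84]. Speed limits (rad/s): [2.79, 2.79, 3.14, 3.14, 3.14, 3.14].

## Interface

Orientations are given as a unit quaternion [x, y, z, w].
In Python, from plant import ctrl gives the robot as it stands. The module is installed in compiled form; this text tells all that it offers.
- The arm moves only by the shell command python3 -m pendant 'ROWS' [OPENING] [FORCE]. ROWS is JSON, a list of rows, each an object of numbers: "dx", "dy", "dz": the shift along the tool's x, y, z in cm; "twist": the turn about the tool's z in degrees. A call has 1 to 10 rows; each row is the pose to reach, as a shift and turn from the pose commanded when the call began, along the tool's axes at that moment; what a row does not reach only later rows make up. A row lasts 1/8 s, in which the tool goes at most 62.5 mm and 10.7 degrees, less where a joint would pass 70% of its speed; a pose out of reach is approached as far as the arm can. A call with a gripper value outside its range is refused whole. OPENING is the opening in per cent of the stroke, from 0 (shut) to 100 (fully open), set as the call begins (- or left out, the last holds). The fingers move at their own pace and stop on an object; FORCE is the grip in N (left out, the last holds). Time passes only in rows, so rows that repeat a pose let the fingers close. It gives the time, the measured TCP pose, the force, the opening and the grip force at its end, in the units of the state.
- ctrl.get_state(): the state, without advancing time (a new reading comes with each control period).
- ctrl.read_camera(name): name is "scene" or "top" or "wrist"; returns a dict with "img" (400x640x3 uint8, red, green, blue), "depth" (400x640 float32, m along the optical axis (not along the pixel's ray), 0 where there is no reading), "camera_matrix" (3x3 intrinsics, pixels), "xyz" and "rotation" of the camera in the world; the wrist camera has in their place "tool_from_camera" (4x4, takes a point from camera to tool coordinates, whose origin is the TCP and whose axes are the flange's). Camera axes: x right, y up, looking along -z (the intrinsics and any distortion apply to the point x, -y, -z); pixel columns grow to the right and rows downward; lengths in m; the calibration is good to about 2 mm. A picture is of the moment at which its call begins: read the wrist's pose just before it.
- ctrl.sign_off(): hands the job in; it is judged then, once.
The state is a dict: "time": time; "qpos": joint angles; "dq": joint speeds; "joint_efforts": joint torques, N m; "eef_pos": TCP position; "tcp_rot": TCP orientation; "contact_force": force on the tool from outside, world axes, zero at the start; "wrist_torque": the same for the moment, N m; "opening": opening from 0.0 (shut) to 1.0 (fully open); "finger_force": force on a finger pad.
Only numpy, scipy, OpenCV 4.12 (cv2) and the standard library are available. Lean on these libraries where they do the work, as an engineer would, in place of code of your own. Each camera call takes 0.05 s, during which the arm holds its last target. There are 200 camera calls.

## Task

Close the frosted tub of markers: pick up its blue carry lid, set it square on the tub's mouth and press it straight down, with a steady and measured push, until the orange clip arms at both ends have snapped under the rim and the lid sits fully home; then let go. The tub is brittle, so do not slam or crush it, keep the lid level while you press, leave the tub standing where it is, and leave the ink roller, the paint tube and the mug alone.

Things in the scene. Friction and masses are not known exactly. Their poses are not given: they have to be found in the camera images.
- tub: Frosted open tub holding markers, loose on the table, about 0.55 kg, brittle: keep the push on it under 30 N and never drive the lid on faster than 60 mm/s. Outside 168 (x) x 108 (y) x 84 mm tall, mouth 162 x 102 mm. Origin: centre of underside, z up. Its rim is 181 x 118 mm over all, undercut at both x ends, 9 mm below its top.
- tub_rim (a point): Centre of the tub's mouth, level with the rim's top (84 mm above the tub's origin); axes as the tub's. Each x end of the rim has a lead-in face sloping 4 mm out in 8 mm down, which spreads the clips.
- lid: Blue lid with black handle, 0.22 kg, loose, standing upright on its clip feet. Origin: centre of its flat underside (20 mm above the table at first); z up, x along its 177 mm length (200 over clips), y along its 122 mm width. A tapered skirt hangs 18 mm below: play in the mouth 1.5 mm at the root, 3.5 mm at the tip. Fits either way round. Home: origin 1 mm above tub_rim, x axes parallel.
- lid_handle (a point): Centre of the grip bar, 47 mm above the lid's origin: bar 94 mm long (lid's x), 18 mm wide (lid's y), 14 mm high, 22 mm of free height between bar and dome (dome top 18 mm above the lid's origin); its posts stand 33 to 47 mm from the middle. Grasp it across its width from above.
- clip_a (a joint): Orange clip arm, 50 mm wide, hinged at the lid's +x end, sprung inward. 0 rad = shut; about 0.14 when spread over the rim; below 0.02 again once snapped under it. Lowered on, the lid first stops on its clips, underside about 10 mm above the rim; pushed on, resistance climbs to some 12 to 22 N until, about 1 to 2 mm above the rim, the clips snap and resistance drops.
- clip_b (a joint): The same clip arm at the lid's -x end; one end may snap before the other. A springy black sealing ring stands 3 mm proud of the lid's underside and must be squeezed on the rim before the clips can snap; let go, it lifts the lid back up against the snapped clips, 1 mm above the rim. The hard stop is the underside on the rim.
- brayer: Bystander: ink roller lying on the table, red handle, black roller 44 mm thick and 72 mm long, about 185 mm over all, 45 mm high. Origin under the roller; handle towards its -x.
- paint_tube: Bystander: black paint tube lying flat with a green band, 160 mm long, 48 mm wide, 31 mm high. Origin under its middle; cap towards its +x.
- brush_mug: Bystander: white mug, 82 mm across and 95 mm high, handle at its +y. Origin: centre of its underside.
Things that resemble listed ones, but are neither listed nor needed, are in the scene too. Several things look just like the lid: the one meant starts farthest to the robot's right.

How it is judged:
On the way, in this order (a step that is already met when the one before it is completed fails the run):
1. the lid stands square over the tub, its skirt in the mouth, clips not yet snapped (horizontal distance between lid and tub_rim below 0.012 m and z of lid in the frame of tub_rim between 0.003 and 0.016 m and angle between the x axis of lid and the x axis of tub, either way round below 0.1 rad), for 0.1 s.
2. both clip arms have snapped under the rim with the lid home (z of lid in the frame of tub_rim between -0.003 and 0.002 m and horizontal distance between lid and tub_rim below 0.006 m and angle between the x axis of lid and the x axis of tub, either way round below 0.04 rad and angle between the z axis of lid and the z axis of tub, either way round below 0.008 rad and value of joint each of clip_a, clip_b below 0.02 rad), for 0.2 s.
At the end, for the whole second after the job is handed in: The lid is home: underside less than 2 mm above the rim, centred within 6 mm, parallel within 0.04 rad, level on it within 0.008 rad, both clips below 0.02 rad (snapped under the rim); the tub upright on the table within 40 mm of where it stood, all at rest and released (all of step 2 and linear speed of lid below 0.01 m/s and angle between tub's own z axis and vertical below 0.015 rad and height (world z) of tub below 0.005 m and distance of tub from where it was at the start of the episode below 0.04 m); the robot touches nothing.
It fails at once if the tub is borne down on the table with more than 45 N, weights included (the brittle plastic cracks) (contact force between tub and table above 45 N).
It fails at once if the lid is slammed on: driven over the rim faster than 60 mm/s before its clips give (horizontal distance between lid and tub_rim below 0.03 m and z of lid in the frame of tub_rim between 0.0065 and 0.009 m and linear speed of lid above 0.06 m/s).
It fails at once if the lid is forced on cocked: more than 0.15 rad out of level with the tub while pushed over the rim (horizontal distance between lid and tub_rim below 0.03 m and z of lid in the frame of tub_rim below 0.009 m and angle between the z axis of lid and the z axis of tub, either way round above 0.15 rad).
It fails at once if the tub is shoved more than 40 mm along the table or tipped by more than 0.2 rad (distance of tub from where it was at the start of the episode above 0.04 m or angle between tub's own z axis and vertical above 0.2 rad).
It fails at once if the ink roller, the paint tube or the mug is knocked more than 25 mm from its place (distance of any of brayer, paint_tube, brush_mug from where it was at the start of the episode above 0.025 m).
It also fails if it takes over 67 s, if anything falls off the work surface, if the arm or the gripper's body presses on something with over 40 N, if the wrist force passes 120 N, or if a joint passes its speed limit or range.

## Working session

There is one attempt and no reset: what is moved stays moved. The work goes in short steps, Python scripts to look and compute and a shell command to move; the robot and the scene stay as the last step left them, time stands still between calls to the robot, and variables do not carry over. Pictures are saved under pics/ and viewed, at most 10 in all, crops included, and the job is handed in when it is done.

```bash
mkdir -p pics; cat > h.py <<'E'
import numpy as np, cv2
from scipy.spatial.transform import Rotation as R
from plant import ctrl
def cam(n):
    s=ctrl.get_state(); c=ctrl.read_camera(n)
    if 'tool_from_camera' in c:
        T=np.eye(4);T[:3,:3]=R.from_quat(s['tcp_rot']).as_matrix();T[:3,3]=s['eef_pos']
        T=T@np.array(c['tool_from_camera']); c['rotation']=T[:3,:3];c['xyz']=T[:3,3]
    return c
def cloud(c):
    K=np.array(c['camera_matrix']);h,w=c['depth'].shape
    u,v=np.meshgrid(np.arange(w),np.arange(h));d=c['depth']
    p=np.stack([(u-K[0,2])/K[0,0]*d,-(v-K[1,2])/K[1,1]*d,-d],-1)
    P=p@np.array(c['rotation']).T+np.array(c['xyz']); P[d==0]=np.nan
    return P
def plane(c,uv,z):
    K=np.array(c['camera_matrix']);uv=np.atleast_2d(uv).astype(float)
    r=np.c_[(uv[:,0]-K[0,2])/K[0,0],-(uv[:,1]-K[1,2])/K[1,1],-np.ones(len(uv))]@np.array(c['rotation']).T
    o=np.array(c['xyz']); return o+r*((z-o[2])/r[:,2])[:,None]
def save(n,img): cv2.imwrite('pics/'+n,cv2.cvtColor(img,cv2.COLOR_RGB2BGR))
E
python3 - <<'E'
from h import *
for n in('scene','top'):
    c=cam(n);save(n+'0.png',c['img']);print(n,c['xyz'],c['camera_matrix'],{k:v for k,v in c.items() if 'dist' in k})
s=ctrl.get_state();print(s)
E
```

```text
scene [ 1.07688383 -0.02252233  0.93094101] [[367.84346063   0.         314.27683477]
 [  0.         367.84346063 200.13852189]
 [  0.           0.           1.        ]] {}
top [0.42716268 0.00564945 1.75407763] [[497.02078836   0.         319.0206909 ]
 [  0.         497.02078836 202.25094216]
 [  0.           0.           1.        ]] {}
{'time': 0.1, 'qpos': array([-1.41900087e+00,  2.87127214e-01,  1.57803099e+00, -6.57213395e-06,
        1.27860493e+00, -1.49995955e-01]), 'dq': array([ 0.00094178,  0.00021545, -0.00265283, -0.0008826 ,  0.00037646,
       -0.0006582 ]), 'joint_efforts': array([ 6.99271186e-04, -4.07296550e+01, -2.93700886e+01, -1.32770328e-04,
        3.41823878e-03, -4.06222810e-06]), 'eef_pos': array([ 0.20056934, -0.64388962,  0.23005186]), 'tcp_rot': array([ 9.88636104e-01,  1.50324569e-01, -4.12220016e-06, -1.08523675e-03]), 'contact_force': array([-0.22375426,  0.47685366, -0.02917964]), 'wrist_torque': array([ 0.01995447, -0.05706489, -0.00751209]), 'finger_force': 0.0, 'opening': 1.004411100891383}
```

View pics/top0.png

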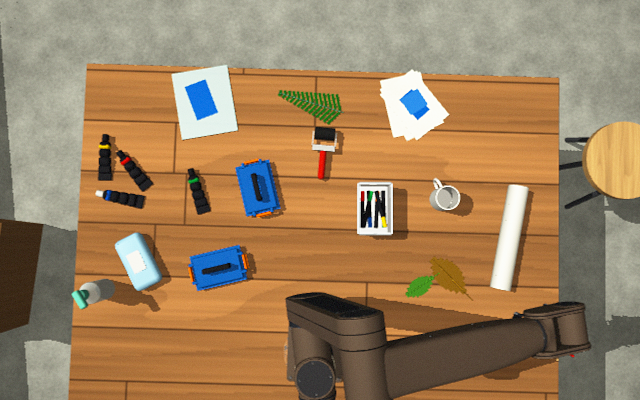

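View pics/scene0.png

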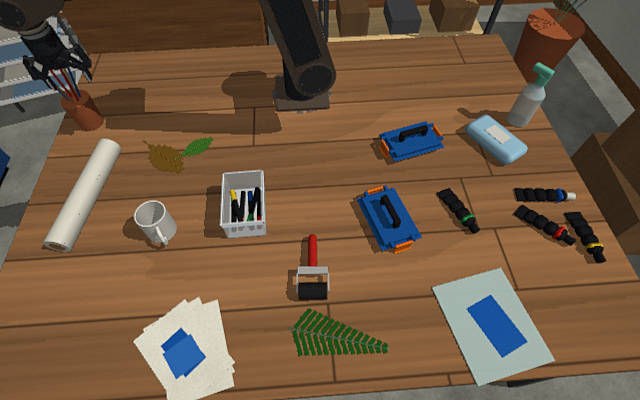

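The top view shows two lids that could be meant, at px (258,188) and (218,268). The blue prints at (201,98) and (415,103) are flat paper. The robot's right is image right, so the lid meant is the one at (258,188). The tub is at (375,208), the mug at (445,196), the roller at (323,150) and the green-band tube at (198,190).

```bash
python3 - <<'E'
from h import *
c=cam('top');P=cloud(c);hsv=cv2.cvtColor(c['img'],cv2.COLOR_RGB2HSV)
def comp(m,seed):
    n,l,st,ce=cv2.connectedComponentsWithStats(m.astype(np.uint8));print([(s[:5].tolist()) for s in st[1:] if s[4]>150])
    ds=[(np.hypot(*(ce[i]-seed)),i) for i in range(1,n) if st[i][4]>100];return l==min(ds)[1]
# lid: by colour
blue=(hsv[...,0]>100)&(hsv[...,0]<125)&(hsv[...,1]>130)&(P[...,2]>0.015)
m=comp(blue,(258,188));z=P[...,2][m];print('lid z',np.percentile(z,[5,50,95]))
uv=np.argwhere(m)[:,::-1];xy=plane(c,uv,0.03)[:,:2].astype(np.float32);print('lid rect',cv2.minAreaRect(xy))
b=np.zeros(m.shape,bool);b[150:225,225:290]=1
h=b&(P[...,2]>0.052)&(hsv[...,2]<80);uvh=np.argwhere(h)[:,::-1];xy=P[h][:,:2].astype(np.float32);print('handle',len(xy),cv2.minAreaRect(xy),np.percentile(P[h][:,2],[5,50,95]),cv2.minAreaRect(plane(c,uvh,.074)[:,:2].astype(np.float32)))
b[:]=0;b[170:245,345:405]=1
t=b&(P[...,2]>0.075)&(P[...,2]<.092);xy=P[t][:,:2].astype(np.float32);print('tub',len(xy),cv2.minAreaRect(xy),np.percentile(P[t][:,2],[5,50,95]))
w=b&(hsv[...,1]<50)&(hsv[...,2]>150)&(P[...,2]>.075);print('tubw',cv2.minAreaRect(plane(c,np.argwhere(w)[:,::-1],.084)[:,:2].astype(np.float32)))
s=np.array(c['img'][130:290,180:420]);save('crop1.png',cv2.resize(s,None,fx=3,fy=3))
E
```

```text
Traceback (most recent call last):
  File "h.py", line 14, in cloud
    P=p@np.array(c['rotation']).T+np.array(c['xyz']); P[d==0]=np.nan
      ~^~~~~~~~~~~~~~~~~~~~~~~~~~
ValueError: matmul: Input operand 1 has a mismatch in its core dimension 0, with gufunc signature (n?,k),(k,m?)->(n?,m?) (size 4 is different from 3)
```

```bash
sed -i "s/    return c$/    elif np.size(c['rotation'])==4: c['rotation']=R.from_quat(c['rotation']).as_matrix()\n    return c/" h.py
cat > m.py <<'E'
from h import *
c=cam('top');P=cloud(c);hsv=cv2.cvtColor(c['img'],cv2.COLOR_RGB2HSV)
def rect(n,xy):
    r=cv2.minAreaRect(np.asarray(xy,np.float32));print(n,len(xy),np.round(np.r_[r[0],r[1],r[2]],4))
def uvs(m): return np.argwhere(m)[:,::-1]
def box(x0,x1,y0,y1):
    b=np.zeros(P.shape[:2],bool);b[y0:y1,x0:x1]=1;return b
b=box(225,290,150,225)
m=b&(hsv[...,0]>100)&(hsv[...,0]<125)&(hsv[...,1]>130)&(P[...,2]>0.012)
print('lid z',np.percentile(P[m][:,2],[5,50,95]));rect('lid',plane(c,uvs(m),.028)[:,:2])
h=b&(P[...,2]>0.055);rect('handle',P[h][:,:2]);print(np.percentile(P[h][:,2],[5,50,95]))
b=box(345,405,170,245);t=b&(P[...,2]>0.075)&(P[...,2]<.092);rect('tub',P[t][:,:2]);print(np.percentile(P[t][:,2],[5,50,95]))
w=b&(hsv[...,1]<50)&(hsv[...,2]>150)&(P[...,2]>.075);rect('tubw',plane(c,uvs(w),.084)[:,:2])
print('table z',np.nanmedian(P[300:320,200:260,2]))
save('crop1.png',cv2.resize(c['img'][130:290,180:420],None,fx=3,fy=3))
E
python3 m.py
```

```text
lid z [0.02019153 0.03541059 0.04463486]
lid 1604 [ 0.569   0.215   0.1876  0.1189 15.1996]
handle 154 [ 0.5666  0.214   0.0933  0.0182 15.4673]
[0.06325347 0.07137373 0.07847685]
tub 418 [ 0.5036 -0.1905  0.1794  0.1165  1.6322]
[0.07650974 0.08262243 0.08888713]
tubw 403 [ 0.5049 -0.1903  0.1756  0.1148  1.399 ]
table z -0.0013927133370255085
```

View pics/crop1.png

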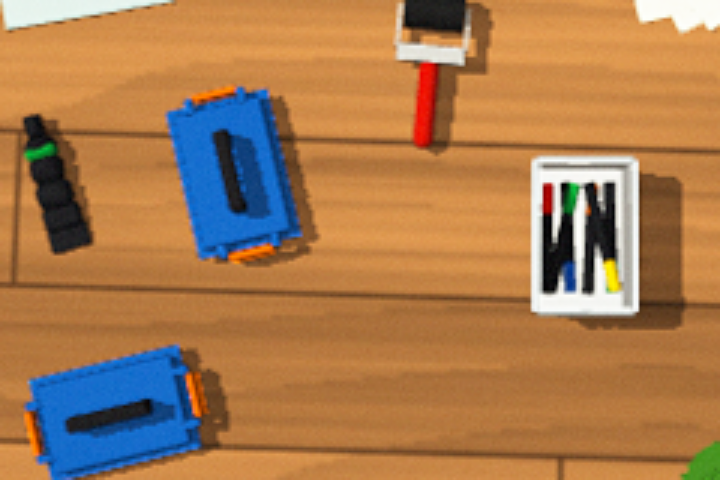

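The close crop confirms the choice: the blue lid at crop (233,172), turned about +15°, with the green-band tube clear to its left. I'll go above the tub first for a close look on the way.

```bash
python3 -m pendant '[{"dx":42,"dy":-34,"dz":-6},{"dx":42,"dy":-34,"dz":-6},{"dx":42,"dy":-34,"dz":-6},{"dx":42,"dy":-34,"dz":-6},{"dx":42,"dy":-34,"dz":-6},{"dx":42,"dy":-34,"dz":-6},{"dx":42,"dy":-34,"dz":-6},{"dx":42,"dy":-34,"dz":-6},{"dx":42,"dy":-34,"dz":-6},{"dx":42,"dy":-34,"dz":-6}]'
python3 - <<'E'
from h import *
c=cam('wrist');save('w1.png',c['img']);print(ctrl.get_state()['eef_pos'],c['xyz'],c['rotation'],c['camera_matrix'][0],c['tool_from_camera'])
np.savez('w1.npz',**{k:c[k] for k in('img','depth','camera_matrix','xyz','rotation')})
E
```

```text
[ 0.20062512 -0.64416486  0.23064885] [ 0.27571735 -0.62277396  0.37351652] [[ 0.29758004  0.9081733   0.29439325]
 [-0.95469343  0.2839056   0.08920796]
 [-0.0025636  -0.30760181  0.95151172]] [296.82117615   0.         323.05514218] [[ 3.57540840e-04  9.51440920e-01  3.07831200e-01  7.80822769e-02]
 [ 9.99999334e-01 -6.78018635e-04  9.34129069e-04  1.77851911e-03]
 [ 1.09748391e-03  3.07830661e-01 -9.51440529e-01 -1.43058514e-01]
 [ 0.00000000e+00  0.00000000e+00  0.00000000e+00  1.00000000e+00]]$[0]: bad value
```

View pics/w1.png

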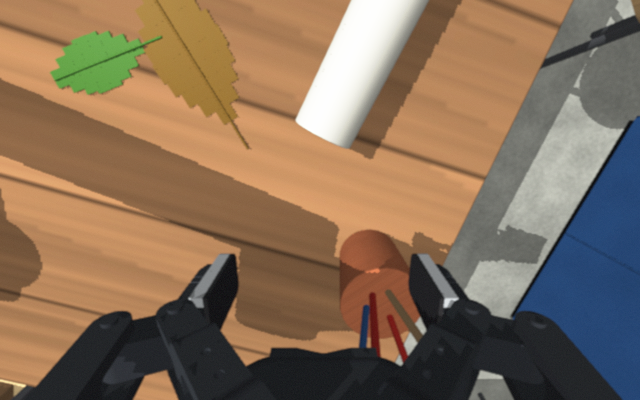

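The move was refused, so the arm hasn't moved. The wrist picture shows only the pot and the paper roll. I'll try again with every key given.

```bash
python3 -m pendant '[{"dx":4,"dy":-4,"dz":-1,"twist":0},{"dx":9,"dy":-8,"dz":-2,"twist":0},{"dx":13,"dy":-12,"dz":-3,"twist":0},{"dx":18,"dy":-15,"dz":-4,"twist":0},{"dx":23,"dy":-18,"dz":-5,"twist":0},{"dx":28,"dy":-22,"dz":-6,"twist":0},{"dx":32,"dy":-26,"dz":-6,"twist":0},{"dx":37,"dy":-30,"dz":-6,"twist":0},{"dx":42,"dy":-34,"dz":-6,"twist":0},{"dx":42,"dy":-34,"dz":-6,"twist":0}]'
```

```text
time: 1.5
eef_pos: [0.5021, -0.1915, 0.2913]
tcp_rot: [0.988, 0.153, 0.0, -0.0]
contact_force: [-0.2, -0.1, 0.6]
opening: 0.996
finger_force: 0.0
```

```bash
cat > w.py <<'E'
from h import *
import sys
c=cam('wrist');P=cloud(c);save(sys.argv[1]+'.png',c['img']);hsv=cv2.cvtColor(c['img'],cv2.COLOR_RGB2HSV)
np.savez(sys.argv[1],**{k:c[k] for k in('img','depth','camera_matrix','xyz','rotation')})
w=(hsv[...,1]<50)&(hsv[...,2]>120)&(P[...,2]>.076)&(P[...,2]<.092)
n,l,st,ce=cv2.connectedComponentsWithStats(w.astype(np.uint8));i=1+np.argmax(st[1:,4]);m=l==i
print(st[i],np.percentile(P[m][:,2],[5,50,95]))
uv=np.argwhere(m)[:,::-1]
for p in(plane(c,uv,.084)[:,:2],P[m][:,:2]):print(np.round(sum(map(np.atleast_1d,cv2.minAreaRect(p.astype(np.float32))[:0]),()),4),cv2.minAreaRect(p.astype(np.float32)))
E
python3 w.py w2
```

```text
[ 259   78  133  165 3388] [0.07815678 0.08398522 0.08551047]
[] ((0.5058659315109253, -0.18986697494983673), (0.17681872844696045, 0.11747812479734421), 1.465071678161621)
[] ((0.5042695999145508, -0.18989558517932892), (0.18069830536842346, 0.1183488741517067), 1.3612701892852783)
```

View pics/w2.png

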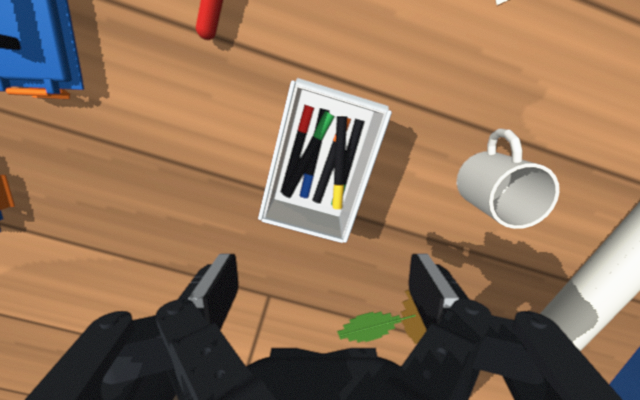

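The tub shows clearly at px (259–392, 78–243). Its rim measures 181 x 118 mm with the centre at (0.504, -0.190) and a yaw of 1.4°. Next I go above the lid.

```bash
python3 -m pendant '[{"dx":3,"dy":-5,"dz":0,"twist":0},{"dx":5,"dy":-10,"dz":1,"twist":1},{"dx":8,"dy":-16,"dz":2,"twist":2},{"dx":11,"dy":-21,"dz":2,"twist":2},{"dx":14,"dy":-27,"dz":2,"twist":2},{"dx":16,"dy":-32,"dz":2,"twist":2},{"dx":18.4,"dy":-36.7,"dz":2,"twist":2},{"dx":18.4,"dy":-36.7,"dz":2,"twist":2}]'
cat > l.py <<'E'
from h import *
import sys
c=cam('wrist');P=cloud(c);save(sys.argv[1]+'.png',c['img']);hsv=cv2.cvtColor(c['img'],cv2.COLOR_RGB2HSV)
near=np.hypot(P[...,0]-.567,P[...,1]-.214)<.13
def rect(n,p):
    r=cv2.minAreaRect(p.astype(np.float32));print(n,len(p),np.round(np.r_[r[0],r[1],r[2]],4))
def big(m):
    n,l,st,ce=cv2.connectedComponentsWithStats(m.astype(np.uint8));return l==1+np.argmax(st[1:,4])
b=big(near&(hsv[...,0]>100)&(hsv[...,0]<125)&(hsv[...,1]>130)&(P[...,2]>.012));rect('lid',P[b][:,:2])
h=big(near&(P[...,2]>.058)&(P[...,2]<.085)&(hsv[...,2]<90));rect('bar',P[h][:,:2]);print(np.percentile(P[h][:,2],[5,50,95]))
s=ctrl.get_state();print(s['eef_pos'],2*np.degrees(np.arctan2(s['tcp_rot'][1],s['tcp_rot'][0])))
E
python3 l.py w3
```

```text
time: 2.55
eef_pos: [0.5675, 0.2116, 0.2709]
tcp_rot: [0.991, 0.134, -0.0, -0.0]
contact_force: [-0.4, -0.7, 0.4]
opening: 1.002
finger_force: 0.0
lid 10942 [ 0.5676  0.2156  0.1859  0.1203 15.3776]
bar 1098 [ 0.5685  0.2156  0.0911  0.0162 14.8463]
[0.07214842 0.07423294 0.07557686]
[0.56741519 0.20998771 0.27090345] 15.350633018062283
```

View pics/w3.png

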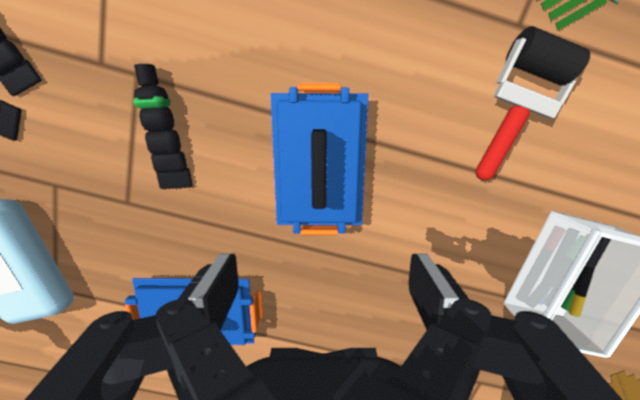

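The lid's bar is at px (318,168), centre (0.568, 0.2156), with its top at z = 74 mm. Its yaw matches the tool's. Next I descend, slowing at the end, then close.

```bash
python3 -m pendant '[{"dx":0.2,"dy":-0.5,"dz":4,"twist":0},{"dx":0.2,"dy":-0.5,"dz":9,"twist":0},{"dx":0.2,"dy":-0.5,"dz":14,"twist":0},{"dx":0.2,"dy":-0.5,"dz":17.5,"twist":0},{"dx":0.2,"dy":-0.5,"dz":19.5,"twist":0},{"dx":0.2,"dy":-0.5,"dz":21,"twist":0},{"dx":0.2,"dy":-0.5,"dz":22,"twist":0},{"dx":0.2,"dy":-0.5,"dz":22.4,"twist":0},{"dx":0.2,"dy":-0.5,"dz":22.4,"twist":0}]' && python3 -m pendant '[{"dx":0,"dy":0,"dz":0,"twist":0},{"dx":0,"dy":0,"dz":0,"twist":0},{"dx":0,"dy":0,"dz":0,"twist":0},{"dx":0,"dy":0,"dz":0,"twist":0},{"dx":0,"dy":0,"dz":0,"twist":0},{"dx":0,"dy":0,"dz":0,"twist":0},{"dx":0,"dy":0,"dz":0,"twist":0},{"dx":0,"dy":0,"dz":0,"twist":0}]' 0 90
```

```text
time: 3.72
eef_pos: [0.5682, 0.2156, 0.0479]
tcp_rot: [0.991, 0.133, 0.0, -0.0]
contact_force: [-0.2, 0.2, -0.2]
opening: 1.001
finger_force: 0.0
time: 4.72
eef_pos: [0.5679, 0.2156, 0.0476]
tcp_rot: [0.991, 0.133, 0.0, -0.0]
contact_force: [-0.6, 0.2, 2.3]
opening: 0.191
finger_force: 88.3
```

```bash
python3 -m pendant '[{"dx":0,"dy":0,"dz":-0.5,"twist":0},{"dx":0,"dy":0,"dz":-2,"twist":0},{"dx":0,"dy":0,"dz":-5,"twist":0},{"dx":0,"dy":0,"dz":-9,"twist":0},{"dx":0,"dy":0,"dz":-13,"twist":0},{"dx":0,"dy":0,"dz":-15,"twist":0},{"dx":0,"dy":0,"dz":-16,"twist":0},{"dx":0,"dy":0,"dz":-16,"twist":0}]'
python3 - <<'E'
from h import *
s=ctrl.get_state();r=R.from_quat(s['tcp_rot']);d=r.inv().apply(np.array([.5042,-.1899,s['eef_pos'][2]])-s['eef_pos']);print(d*100,2*np.degrees(np.arctan2(s['tcp_rot'][1],s['tcp_rot'][0])),s['contact_force'],s['wrist_torque'],s['opening'])
E
```

```text
time: 5.72
eef_pos: [0.5676, 0.2154, 0.2069]
tcp_rot: [0.991, 0.133, -0.0, 0.0]
contact_force: [0.1, -0.1, -3.0]
opening: 0.195
finger_force: 88.0
[-1.67985354e+01  3.74210540e+01  8.32285267e-03] 15.288101426031172 [ 0.06915237 -0.07463316 -2.96632703] [-0.00536786  0.01358378 -0.00019346] 0.19518695875058
```

```bash
python3 -m pendant '[{"dx":-1,"dy":2,"dz":0,"twist":1},{"dx":-3,"dy":7,"dz":0,"twist":3},{"dx":-5,"dy":12,"dz":0,"twist":5},{"dx":-7.5,"dy":17,"dz":0,"twist":7},{"dx":-10,"dy":22,"dz":0,"twist":9},{"dx":-12,"dy":27,"dz":0,"twist":11},{"dx":-14.5,"dy":32,"dz":0,"twist":13},{"dx":-16,"dy":36,"dz":0,"twist":13.9},{"dx":-16.8,"dy":37.4,"dz":0,"twist":13.9},{"dx":-16.8,"dy":37.4,"dz":0,"twist":13.9}]'
cat > v.py <<'E'
from h import *
import sys
c=cam('wrist');P=cloud(c);save(sys.argv[1]+'.png',c['img']);hsv=cv2.cvtColor(c['img'],cv2.COLOR_RGB2HSV)
s=ctrl.get_state();r=R.from_quat(s['tcp_rot']);e=s['eef_pos'];zl=e[2]-.0276
yaw=2*np.degrees(np.arctan2(s['tcp_rot'][1],s['tcp_rot'][0]));print('tcp',e,yaw,'lid z over rim',zl-.084,'F',s['contact_force'])
near=np.hypot(P[...,0]-e[0],P[...,1]-e[1])<.15
b=near&(hsv[...,0]>100)&(hsv[...,0]<125)&(hsv[...,1]>130)&(P[...,2]>zl-.03)
n,l,st,ce=cv2.connectedComponentsWithStats(b.astype(np.uint8));b=l==1+np.argmax(st[1:,4])
p=P[b];q=cv2.minAreaRect(p[:,:2].astype(np.float32));print('lid rect',np.round(np.r_[q[0],q[1],q[2]],4))
E
python3 v.py w4
```

```text
time: 6.98
eef_pos: [0.5033, -0.1901, 0.2061]
tcp_rot: [1.0, 0.011, -0.001, -0.001]
contact_force: [0.2, 0.8, -3.1]
opening: 0.189
finger_force: 88.4
tcp [ 0.50369211 -0.18911934  0.20634231] 1.3412989293516373 lid z over rim 0.09474231354501252 F [ 0.28340366  0.19851457 -2.25120157]
lid rect [ 0.5322 -0.1904  0.1301  0.121   1.2876]
```

View pics/w4.png

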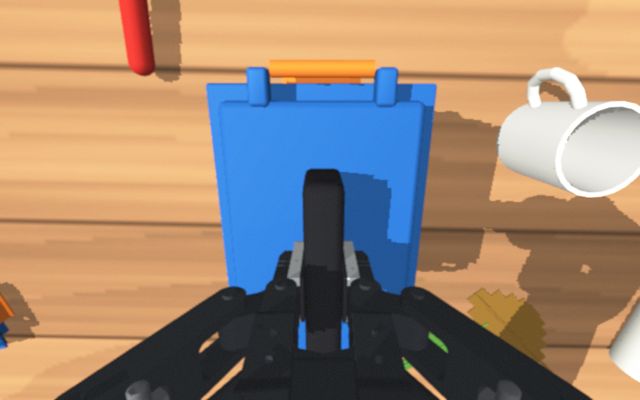

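The wrist view shows the lid level and square, with its near clip at (320,68). Its sides centre on y = -0.190 and its yaw is 1.3°, so I'll lower it.

```bash
python3 -m pendant '[{"dx":0,"dy":0,"dz":1.5,"twist":0},{"dx":0,"dy":0,"dz":3.5,"twist":0},{"dx":0,"dy":0,"dz":5.5,"twist":0},{"dx":0,"dy":0,"dz":6.5,"twist":0},{"dx":0,"dy":0,"dz":6.8,"twist":0},{"dx":0,"dy":0,"dz":6.8,"twist":0},{"dx":0,"dy":0,"dz":6.8,"twist":0}]'
cat > s.py <<'E'
from h import *
a=[]
for i in range(3):
    s=ctrl.get_state();c=ctrl.read_camera('wrist');a.append(np.r_[s['eef_pos'],s['contact_force'],s['wrist_torque'],2*np.degrees(np.arctan2(s['tcp_rot'][1],s['tcp_rot'][0]))])
print(np.round(np.mean(a,0),4))
E
python3 s.py
```

```text
time: 7.9
eef_pos: [0.505, -0.1899, 0.1403]
tcp_rot: [1.0, 0.012, 0.001, 0.0]
contact_force: [-0.2, -0.5, -3.8]
opening: 0.193
finger_force: 88.4
[ 0.5049 -0.1899  0.1402 -0.2007 -0.1555 -3.1456  0.0087 -0.0094 -0.0052
  1.3937]
```

```bash
python3 -m pendant '[{"dx":0,"dy":0,"dz":0.3,"twist":0},{"dx":0,"dy":0,"dz":0.6,"twist":0},{"dx":0,"dy":0,"dz":0.9,"twist":0},{"dx":0,"dy":0,"dz":1.2,"twist":0},{"dx":0,"dy":0,"dz":1.4,"twist":0},{"dx":0,"dy":0,"dz":1.6,"twist":0},{"dx":0,"dy":0,"dz":1.6,"twist":0},{"dx":0,"dy":0,"dz":1.6,"twist":0}]'; python3 s.py
```

```text
time: 9.05
eef_pos: [0.5045, -0.1896, 0.1235]
tcp_rot: [1.0, 0.012, 0.0, 0.0]
contact_force: [-0.4, -0.0, -3.1]
opening: 0.19
finger_force: 88.4
[ 0.5045 -0.1897  0.1235 -0.6465  0.1997 -2.4101 -0.0323  0.0141 -0.0312
  1.39  ]
```

```bash
python3 -m pendant '[{"dx":0,"dy":0,"dz":0.1,"twist":0},{"dx":0,"dy":0,"dz":0.2,"twist":0},{"dx":0,"dy":0,"dz":0.3,"twist":0},{"dx":0,"dy":0,"dz":0.3,"twist":0},{"dx":0,"dy":0,"dz":0.3,"twist":0}]'; python3 s.py
```

```text
time: 9.82
eef_pos: [0.5047, -0.1897, 0.1206]
tcp_rot: [1.0, 0.012, 0.0, 0.0]
contact_force: [1.0, -0.0, -1.2]
opening: 0.195
finger_force: 88.6
[ 0.5047 -0.1897  0.1206  0.4085  0.2918 -0.8511  0.0727 -0.1084 -0.0176
  1.3892]
```

```bash
python3 -m pendant '[{"dx":0,"dy":0,"dz":0.05,"twist":0},{"dx":0,"dy":0,"dz":0.1,"twist":0},{"dx":0,"dy":0,"dz":0.15,"twist":0},{"dx":0,"dy":0,"dz":0.2,"twist":0},{"dx":0,"dy":0,"dz":0.25,"twist":0},{"dx":0,"dy":0,"dz":0.3,"twist":0},{"dx":0,"dy":0,"dz":0.3,"twist":0}]'; python3 s.py
```

```text
time: 10.85
eef_pos: [0.5052, -0.1902, 0.1188]
tcp_rot: [1.0, 0.012, 0.001, 0.001]
contact_force: [-0.4, 1.0, 7.4]
opening: 0.193
finger_force: 89.7
[ 0.5052 -0.1902  0.1189 -0.8116  1.3593  6.8563  0.2206  0.1866 -0.0106
  1.4045]
```

```bash
python3 -m pendant '[{"dx":0,"dy":0,"dz":0.05,"twist":0},{"dx":0,"dy":0,"dz":0.1,"twist":0},{"dx":0,"dy":0,"dz":0.15,"twist":0},{"dx":0,"dy":0,"dz":0.2,"twist":0},{"dx":0,"dy":0,"dz":0.25,"twist":0},{"dx":0,"dy":0,"dz":0.25,"twist":0}]'; python3 s.py
```

```text
time: 11.75
eef_pos: [0.5058, -0.1905, 0.1175]
tcp_rot: [1.0, 0.012, 0.001, 0.001]
contact_force: [-0.4, 1.3, 9.9]
opening: 0.194
finger_force: 90.3
[ 5.05800e-01 -1.90500e-01  1.17500e-01 -6.89000e-01  1.74230e+00
  1.02824e+01  2.72700e-01  3.82300e-01 -5.90000e-03  1.40650e+00]
```

```bash
python3 -m pendant '[{"dx":0,"dy":0,"dz":0.05,"twist":0},{"dx":0,"dy":0,"dz":0.1,"twist":0},{"dx":0,"dy":0,"dz":0.15,"twist":0},{"dx":0,"dy":0,"dz":0.2,"twist":0},{"dx":0,"dy":0,"dz":0.25,"twist":0},{"dx":0,"dy":0,"dz":0.3,"twist":0},{"dx":0,"dy":0,"dz":0.3,"twist":0}]'; python3 s.py
```

```text
time: 12.78
eef_pos: [0.5063, -0.1908, 0.1159]
tcp_rot: [1.0, 0.013, 0.002, 0.001]
contact_force: [-2.8, 3.1, 16.5]
opening: 0.196
finger_force: 91.0
[ 0.5063 -0.1907  0.1159 -1.8983  2.9197 15.9398  0.479   0.6075  0.055
  1.4324]
```

```bash
python3 -m pendant '[{"dx":-0.05,"dy":-0.03,"dz":0.05,"twist":0},{"dx":-0.1,"dy":-0.05,"dz":0.1,"twist":0},{"dx":-0.1,"dy":-0.05,"dz":0.15,"twist":0},{"dx":-0.1,"dy":-0.05,"dz":0.2,"twist":0},{"dx":-0.1,"dy":-0.05,"dz":0.2,"twist":0}]'; python3 s.py
```

```text
time: 13.55
eef_pos: [0.5061, -0.1907, 0.1153]
tcp_rot: [1.0, 0.012, 0.003, 0.002]
contact_force: [-3.8, 3.8, 20.4]
opening: 0.19
finger_force: 91.7
[ 0.5061 -0.1907  0.1153 -3.1779  3.7791 20.4443  0.5214  0.7453  0.0536
  1.4328]
```

```bash
python3 -m pendant '[{"dx":0,"dy":0,"dz":0.05,"twist":0},{"dx":0,"dy":0,"dz":0.1,"twist":0},{"dx":0,"dy":0,"dz":0.15,"twist":0},{"dx":0,"dy":0,"dz":0.15,"twist":0}]'; python3 s.py
```

```text
time: 14.2
eef_pos: [0.5048, -0.19, 0.1118]
tcp_rot: [1.0, 0.013, 0.001, 0.001]
contact_force: [-0.5, 3.0, 6.8]
opening: 0.193
finger_force: 89.9
[ 0.5048 -0.1899  0.1116 -2.1913  3.5132 12.238   0.0692  0.327  -0.0986
  1.4373]
```

The resistance dropped as the lid fell about 3.7 mm, so it has snapped. I'll give one slightly firmer measured push so both ends are sure to be home, ease off, and check.

```bash
python3 -m pendant '[{"dx":0,"dy":0,"dz":0.05,"twist":0},{"dx":0,"dy":0,"dz":0.1,"twist":0},{"dx":0,"dy":0,"dz":0.1,"twist":0}]'; python3 s.py;  python3 -m pendant '[{"dx":0,"dy":0,"dz":-0.1,"twist":0},{"dx":0,"dy":0,"dz":-0.2,"twist":0},{"dx":0,"dy":0,"dz":-0.25,"twist":0},{"dx":0,"dy":0,"dz":-0.25,"twist":0}]'; python3 s.py
python3 - <<'E'
from h import *
c=cam('scene');P=cloud(c);save('sc2.png',cv2.resize(c['img'][140:260,190:300],None,fx=5,fy=5,interpolation=cv2.INTER_CUBIC))
E
```

```text
time: 14.72
eef_pos: [0.5048, -0.1898, 0.1114]
tcp_rot: [1.0, 0.013, 0.001, 0.001]
contact_force: [-6.1, 5.6, 17.7]
opening: 0.191
finger_force: 91.5
[ 0.5048 -0.1898  0.1114 -5.6902  5.5787 18.2217  0.3721  0.7808 -0.0568
  1.4353]
time: 15.38
eef_pos: [0.5048, -0.1898, 0.1116]
tcp_rot: [1.0, 0.012, 0.002, 0.001]
contact_force: [0.3, 1.3, 7.0]
opening: 0.19
finger_force: 89.9
[ 0.5048 -0.1899  0.1116  0.6419  1.8154  6.6336 -0.085  -0.0424 -0.0692
  1.4166]
```

View pics/sc2.png

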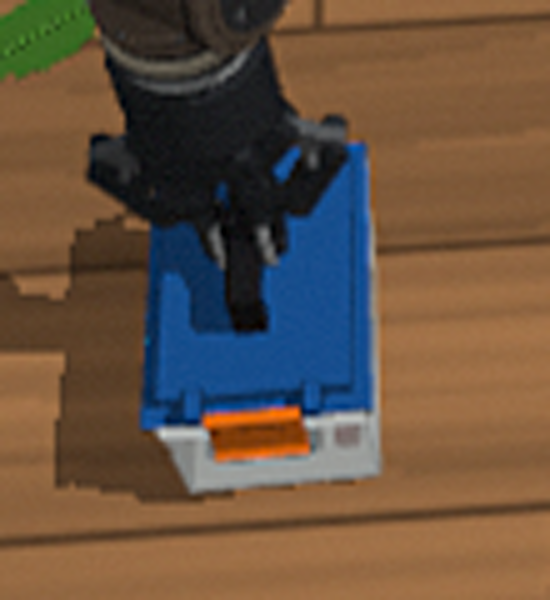

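The +x clip, at crop (258,432), lies flat on the tub wall, and the lid sits flat all round. I'll unload, release and rise clear.

```bash
python3 -m pendant '[{"dx":0,"dy":0,"dz":-0.05,"twist":0},{"dx":0,"dy":0,"dz":-0.1,"twist":0},{"dx":0,"dy":0,"dz":-0.15,"twist":0},{"dx":0,"dy":0,"dz":-0.15,"twist":0}]'; python3 s.py;  python3 -m pendant '[{"dx":0,"dy":0,"dz":0,"twist":0},{"dx":0,"dy":0,"dz":0,"twist":0},{"dx":0,"dy":0,"dz":0,"twist":0},{"dx":0,"dy":0,"dz":0,"twist":0},{"dx":0,"dy":0,"dz":0,"twist":0},{"dx":0,"dy":0,"dz":0,"twist":0}]' 100 20;  python3 -m pendant '[{"dx":0,"dy":0,"dz":-1,"twist":0},{"dx":0,"dy":0,"dz":-3,"twist":0},{"dx":0,"dy":0,"dz":-6,"twist":0},{"dx":0,"dy":0,"dz":-11,"twist":0},{"dx":0,"dy":0,"dz":-15,"twist":0},{"dx":0,"dy":0,"dz":-18,"twist":0},{"dx":0,"dy":0,"dz":-18,"twist":0}]'
python3 - <<'E'
from h import *
c=cam('wrist');P=cloud(c);save('w5.png',c['img']);hsv=cv2.cvtColor(c['img'],cv2.COLOR_RGB2HSV)
n=np.hypot(P[...,0]-.504,P[...,1]+.19)<.13
b=n&(hsv[...,0]>100)&(hsv[...,0]<125)&(hsv[...,1]>130)&(P[...,2]>.08)
p=P[b];r=cv2.minAreaRect(p[:,:2].astype(np.float32));print(r,np.percentile(p[:,2],[5,50,95]))
d=p[(p[:,2]>.094)&(abs(p[:,0]-.504)<.07)&(abs(p[:,1]+.19)<.045)]   # dome top
A=np.c_[d[:,0]-.504,d[:,1]+.19,np.ones(len(d))];print(len(d),np.linalg.lstsq(A,d[:,2],rcond=None)[0],'dome expect',.084+.001+.018)
o=n&(hsv[...,0]<16)&(hsv[...,1]>200)&(hsv[...,2]>150)&(P[...,2]>.05)
for s in(P[...,0]>.55,P[...,0]<.46):print('clip',(o&s).sum(),P[o&s].min(0),P[o&s].max(0))
E
```

```text
time: 16.08
eef_pos: [0.5042, -0.1897, 0.112]
tcp_rot: [1.0, 0.012, 0.001, 0.001]
contact_force: [3.2, 1.6, 5.6]
opening: 0.196
finger_force: 89.7
[ 0.5042 -0.1897  0.112   3.0171  1.5201  5.5275 -0.2394 -0.4221 -0.0073
  1.4021]
time: 16.98
eef_pos: [0.5034, -0.1891, 0.1113]
tcp_rot: [1.0, 0.012, -0.0, 0.0]
contact_force: [0.5, -0.1, 0.6]
opening: 1.002
finger_force: 0.0
time: 17.85
eef_pos: [0.5047, -0.1899, 0.2956]
tcp_rot: [1.0, 0.012, 0.003, 0.002]
contact_force: [-0.4, -0.7, -1.1]
opening: 0.996
finger_force: 0.0
((0.5044841766357422, -0.19091492891311646), (0.18685539066791534, 0.12040038406848907), 1.3591883182525635) [0.08921426 0.10341568 0.10515363]
7932 [-0.00213278 -0.00320827  0.10453367] dome expect 0.10300000000000001
clip 214 [ 0.59530593 -0.21223524  0.06753448] [ 0.60431335 -0.16536258  0.10545582]
clip 150 [ 0.4085089  -0.2159957   0.08138851] [ 0.41403153 -0.16935646  0.10480546]
```

View pics/w5.png

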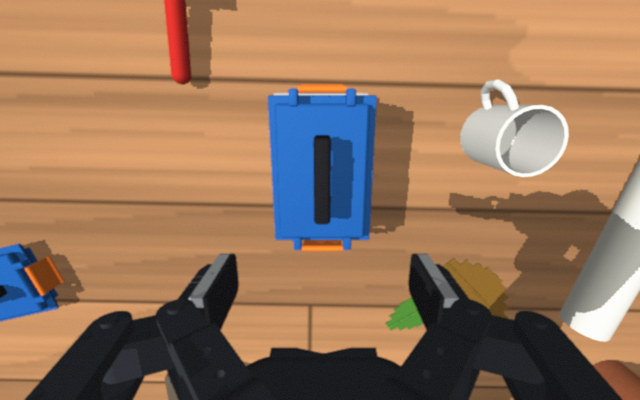

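The lid sits centred at px (322,168), level, with both clips in view at (322,90) and (322,244). I'll check its height against the table in the same view, and the slopes of the clips.

```bash
python3 - <<'E'
from h import *
def ana(c,tag):
    P=cloud(c);hsv=cv2.cvtColor(c['img'],cv2.COLOR_RGB2HSV)
    n=np.hypot(P[...,0]-.5045,P[...,1]+.19)<.13
    g=(hsv[...,0]<25)&(abs(P[...,2])<.012)&(np.hypot(P[...,0]-.5045,P[...,1]+.19)<.25)
    A=np.c_[P[g][:,:2]-[.5045,-.19],np.ones(g.sum())];print(tag,'table',np.linalg.lstsq(A,P[g][:,2],rcond=None)[0])
    h=n&(P[...,2]>.125)&(P[...,2]<.15);print('bar top',np.median(P[h][:,2]),'expect .139')
    mug=(np.hypot(P[...,0]-.53,P[...,1]+.39)<.09)&(P[...,2]>.08);print('mug top',np.percentile(P[mug][:,2],[50,90]) if mug.any() else 0)
    o=n&(hsv[...,0]<16)&(hsv[...,1]>200)&(hsv[...,2]>100)&(P[...,2]>.05)
    for s in(1,-1):
        q=P[o&(s*(P[...,0]-.5045)>.05)]
        for lo in np.arange(.06,.11,.006):
            k=(q[:,2]>=lo)&(q[:,2]<lo+.006)
            if k.sum()>4:print(s,round(lo,3),k.sum(),round(np.median(abs(q[k,0]-.5045)),4))
ana(cam('wrist'),'wrist');ana(cam('scene'),'scene')
E
```

```text
wrist table [-0.00019902  0.00101546  0.00055014]
bar top 0.1391937940487968 expect .139
mug top [0.09127107 0.09558414]
1 0.066 39 0.0995
1 0.096 22 0.0965
1 0.102 149 0.0929
-1 0.078 30 0.0943
-1 0.084 74 0.0943
-1 0.09 41 0.0941
-1 0.096 68 0.092
-1 0.102 61 0.0944
scene table [ 0.00145581  0.00040544 -0.00200036]
bar top 0.13625678766399701 expect .139
mug top [0.08949116 0.09399564]
1 0.066 27 0.0988
1 0.072 19 0.0985
1 0.078 20 0.0986
1 0.084 23 0.0981
1 0.09 11 0.0989
1 0.096 46 0.0982
1 0.102 6 0.0964
-1 0.084 15 0.0918
-1 0.096 41 0.0912
-1 0.102 5 0.0918
```

```bash
python3 -c "
from plant import ctrl
print(ctrl.sign_off())"
```

```text
the job is handed in; nothing more can be done
None
```

The lid is on the tub and released, and the job is handed in. By camera it sits level, centred and at home height, and both ends appear to have snapped; I judged that from the force drop and clip positions, because the clip joints can't be read.

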